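# Drive the worn bushing out of the nut-mill bracket

### The arm

A 6-joint arm with a two-finger parallel gripper is mounted at the origin on a cart in front of the work surface, level with it; the furniture and walls round the work are solid. World frame = base frame: x ahead of the robot, y to its left, z up, the work surface at z = 0. Lengths are in m, angles in rad, forces in N, time in s.
With the tool pointing down it reaches from about 0.35 to 0.975 m from the base axis. Payload 4.9 kg.
Tool frame: the origin (TCP) lies at the very end of the fingers, on their centre line; the grasp point (between the pads) lies 19 mm behind it; z points along the fingers, y is the line along which they close (so a half turn about z gives the same grasp; the last joint's range is limited). The gripper opens to 85 mm and grips with 20 to 120 N. Pads are 22 mm wide; open, the fingers measure 114 mm over their backs; the gripper's body (76 mm by 85 mm) begins 54 mm behind the grasp point. The pads swing forward as they close: fully open they stand 13 mm farther back than shut.
Start: joints at [1.142, 0.053, 1.613, -0, 1.476, -0.119], TCP at [0.191, 0.595, 0.201] pointing down, gripper open.
Joint ranges: [-3.01, 3.01], [-1.01, 2.22], [0.06, 2.58], [-1.02, 4.17], [0.09, 2.62], [-3.14, 3.14]. Speed limits (rad/s): [2.57, 2.57, 3.14, 3.14, 3.14, 3.14].

### API

Orientations are given as a rotation vector (axis times angle).
In Python, from station import ctrl gives the robot as it stands. The module is installed in compiled form; this text tells all that it offers.
- The arm moves only by the tool jog_arm, never from a script. Its argument "steps" is a list of rows, each an object with "delta_rot": the turn, a rotation vector about the tool's x, y, z in degrees, a list of three; "linear": the shift along the tool's x, y, z in m, a list of three; "grip": the finger opening in m, from 0 to 0.0854. In form: [{"delta_rot": [rx, ry, rz], "linear": [x, y, z], "grip": grip}, ...]. A call has 1 to 10 rows; each row shifts and turns the commanded pose from where the row before left it, along the tool's axes as they then stand; what a row does not reach is not made up. A row lasts 1/10 s, in which the tool goes at most 50 mm and 8.59 degrees, less where a joint would pass 70% of its speed; a pose out of reach is approached as far as the arm can. A call with a gripper value outside its range is refused whole. The fingers move at their own pace and stop on an object; "newtons" is the grip in N (left out, the last holds). Time passes only in rows, so rows that do not move let the fingers close. It gives the time, the measured TCP pose, the force, the opening and the grip force at its end, in the units of the state.
- ctrl.get_obs(): the state, without advancing time (a new reading comes with each control period).
- ctrl.get_image(name): name is "scene" or "top" or "wrist"; returns (picture, depth): 480x640x3 uint8, red, green, blue; 480x640 float32, m along the optical axis (not along the pixel's ray), 0 where there is no reading.
- ctrl.camera_info(name): a dict with "camera_matrix" (3x3 intrinsics, pixels), "R" (3x3) and "t" (3): a world point X has camera coordinates R X + t; the wrist camera has in their place "T_tool_cam" (4x4, takes a point from camera to tool coordinates, whose origin is the TCP and whose axes are the flange's). Camera axes: x right, y down, z forward; pixel columns grow to the right and rows downward; lengths in m; the calibration is good to about 2 mm. A picture is of the moment at which its call begins: read the wrist's pose just before it. camera_info takes no time and is no camera call.
- ctrl.finish_job(): hands the job in; it is judged then, once.
The state is a dict: "t": time; "q": joint angles; "dq": joint speeds; "effort": joint torques, N m; "tool_pos": TCP position; "tool_rot": TCP orientation; "contact_force": force on the tool from outside, world axes, zero at the start; "wrist_torque": the same for the moment, N m; "opening": finger opening in m; "grip_force": force on a finger pad.
Only numpy, scipy, OpenCV 4.12 (cv2) and the standard library are available. Lean on these libraries where they do the work, as an engineer would, in place of code of your own. Each camera call takes 0.05 s, during which the arm holds its last target. There are 200 camera calls.

### The job

The nut mill's bearing block, clamped over its catch tray, still has the worn bushing in it. Take the drift from its wooden rest, feel for the bore, and push the bushing down through it until it drops into the tray, never bearing down hard on the sprung block. Then put the drift back upright and fully home in its rest, leaving the jars and the gift box where they are.

Things in the scene. Friction and masses are not known exactly. Their poses are not given: they have to be found in the camera images.
- tray: Steel base plate (150 x 130 mm) with an open catch tray, fixed. Origin under the tray's centre at counter level, z up. Tray inside 80 (x) x 100 (y) mm, rim 28 mm up. A grey column at its +x end holds an aluminium bearing block over it: 70 mm along x (-25 to +45), 80 along y (about the bore), 40 thick, top 120 mm above the counter, with one vertical through bore 17.5 mm wide, 1.5 mm chamfer.
- clamp_mid (a point): Point on the tray's frame 120 mm above its origin, level with the block's top: the middle of the clamp range. Axes as the tray's. The bracket was clamped by hand, so the bore's axis lies anywhere within 18 mm of this point, to either side along the tray's y (x true). The bore's own place is not measured: look or feel for it.
- tray_in (a point): Centre of the tray's cork floor, 10 mm up, where the bushing shall drop. At the start that white bushing (15.5 mm diameter, 26 long, 50 g; 6 mm hole, too small for the drift) sits in the bore, its top 6 to 12 mm below the block's top, pinched by two sprung plungers 22 mm down; moving it takes about 10 to 17 N. Past them it falls free; the drift's tip 40 mm below the block's top makes sure.
- block (a joint): How far the bearing block is pressed down on its rubber mounts, m: 0 free, grows downwards; it springs back. 3.5 N a mm (10 N: 3 mm). Over 6 mm (21 N) spoils the mounts.
- drift_grip (a point): Middle of the drift's turned wooden handle (28 mm diameter, from 24 mm below to 25 mm above this point; z points up along it). Below the handle is a plain steel rod, 12 mm diameter, 60 mm long, 1 mm bevel. About 120 g in all. At the start it stands upright in its rest, the handle's shoulder on the rest's top.
- drift_tip (a point): Flat lower end of the drift's steel rod, 84 mm below the handle's middle; z as the drift's.
- rest_mouth (a point): Middle of the mouth of the 16 mm hole (64 mm deep, 3 mm chamfer) in the top of the drift's wooden rest, 70 mm above the counter; the rest is a fixed upright block, 64 x 64 mm on a 76 x 76 mm foot. With the drift fully home its handle's middle is 24 mm above this point.
- jar_jam_b: Jam jar with a grey lid, 74 mm wide, 84 mm high, loose; origin at the centre of its underside. A bystander.
- spice_a: White spice jar, 47 mm wide, 98 mm high, loose; origin at the centre of its underside. A bystander.
- gift_tan: Flat tan gift box, 65 x 120 x 32 mm, loose; origin at the centre of its underside. A bystander.

How it is judged:
On the way, in this order (a step that is already met when the one before it is completed fails the run):
1. the drift's tip is in the block's bore, at least 12 mm below the block's top (z of drift_tip in the frame of tray between 0.04 and 0.108 m and x of drift_tip in the frame of tray between -0.012 and 0.012 m and y of drift_tip in the frame of tray between -0.022 and 0.022 m), for 0.1 s.
2. the bushing has dropped out below and lies in the tray (its weight is on the tray) (contact force between tray and anything else above 0.25 N), for 0.2 s.
At the end, for the whole second after the job is handed in: The bushing lies in the catch tray (the tray bears its weight and nothing else), the block is unloaded, and the drift is back in its rest, upright within 0.08 rad, fully home within 5 mm, released and at rest (contact force between tray and anything else between 0.25 and 0.9 N and horizontal distance between drift_tip and rest_mouth below 0.006 m and distance between drift_grip and rest_mouth below 0.029 m and angle between drift_grip's own z axis and vertical below 0.08 rad and linear speed of drift below 0.02 m/s and value of joint block below 0.001 m); the robot touches nothing.
It fails at once if the bearing block is pressed down more than 6 mm (21 N) on its mounts (value of joint block above 0.006 m).
It fails at once if a jar or the gift box is moved more than 20 mm (distance of any of jar_jam_b, spice_a, gift_tan from where it was at the start of the episode above 0.02 m).
It also fails if it takes over 64 s, if anything falls off the work surface, if the arm or the gripper's body presses on something with over 40 N, if the wrist force passes 120 N, or if a joint passes its speed limit or range.

## Working session

There is one attempt and no reset: what is moved stays moved. The work goes in short steps, Python scripts to look and compute and a tool call to move; the robot and the scene stay as the last step left them, time stands still between calls to the robot, and variables do not carry over. Pictures are saved under pics/ and viewed, at most 10 in all, crops included, and the job is handed in when it is done.

Besides the shell and the picture viewer there is one more tool, called after "Call:" as name(argument=value, ...) on one line, values as JSON. jog_arm: Moves the arm, as the interface text tells. Its arguments: {"type":"object","properties":{"steps":{"type":"array"},"newtons":{"type":"number"}},"required":["steps"]}

```bash
mkdir -p pics; cat > h.py <<'E'
import numpy as np, cv2
from scipy.spatial.transform import Rotation as Ro
from station import ctrl
def grab(n):
    o=ctrl.get_obs(); im,d=ctrl.get_image(n); c=ctrl.camera_info(n)
    K=np.array(c["camera_matrix"])
    if n=="wrist":
        T=np.eye(4);T[:3,:3]=Ro.from_rotvec(o["tool_rot"]).as_matrix();T[:3,3]=o["tool_pos"]
        T=T@np.array(c["T_tool_cam"])
    else:
        T=np.eye(4);T[:3,:3]=np.array(c["R"]).T;T[:3,3]=-T[:3,:3]@np.array(c["t"])
    return im,d,K,T
def cloud(d,K,T):
    v,u=np.mgrid[:d.shape[0],:d.shape[1]]
    p=np.stack([(u-K[0,2])/K[0,0]*d,(v-K[1,2])/K[1,1]*d,d],-1)
    w=p@T[:3,:3].T+T[:3,3]; w[d==0]=np.nan
    return w
def ray(uv,z,K,T):
    r=T[:3,:3]@np.linalg.inv(K)@np.array([uv[0],uv[1],1.]); 
    return T[:3,3]+r*(z-T[2,3])/r[2]
def save(n,im): cv2.imwrite("pics/"+n,im[...,::-1])
E
python3 - <<'E'
from h import *
for n in("scene","top"):
    im,d,K,T=grab(n); save(n+"0.png",im); np.savez("/tmp/"+n,im=im,d=d,K=K,T=T); print(n,T[:3,3],K[0,0],(d>0).mean())
o=ctrl.get_obs();print(o)
E
```

```text
scene [ 0.12642787 -0.47706649  0.90672846] 618.9725341486866 0.99607421875
top [ 0.44069195 -0.01882886  0.94122831] 441.966699042264 0.9960677083333334
{'t': 0.1, 'q': array([ 1.14203591e+00,  5.33135238e-02,  1.61415679e+00,  6.06006631e-06,
        1.47601369e+00, -1.18948493e-01]), 'dq': array([ 4.44514917e-04, -1.71675421e-03, -3.29919374e-03,  9.38966153e-05,
        4.26619705e-04,  1.14990871e-04]), 'effort': array([ 5.35893651e-04, -3.94903314e+01, -3.71363461e+01, -1.01285061e-04,
        3.99076205e-03,  4.21439336e-05]), 'tool_pos': array([0.19025529, 0.59468267, 0.19957189]), 'tool_rot': array([-4.84628374e-01, -3.10346282e+00,  2.85718345e-03]), 'contact_force': array([0.85796777, 1.05034094, 0.39561   ]), 'wrist_torque': array([-0.0270177 ,  0.01992582, -0.02793935]), 'grip_force': 0.0, 'opening': 0.08531244254645853}
```

View pics/scene0.png

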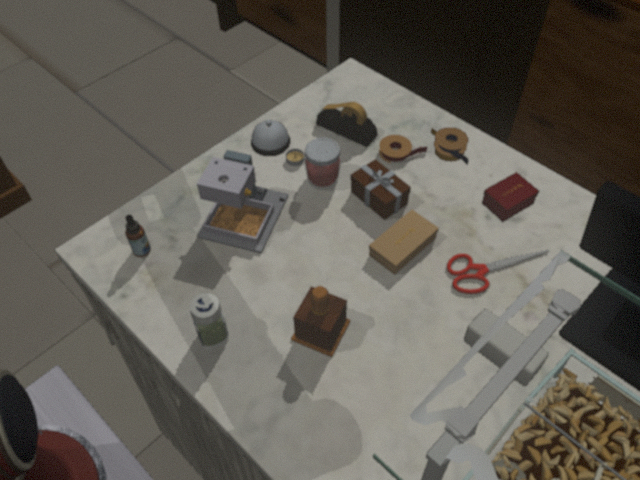

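View pics/top0.png

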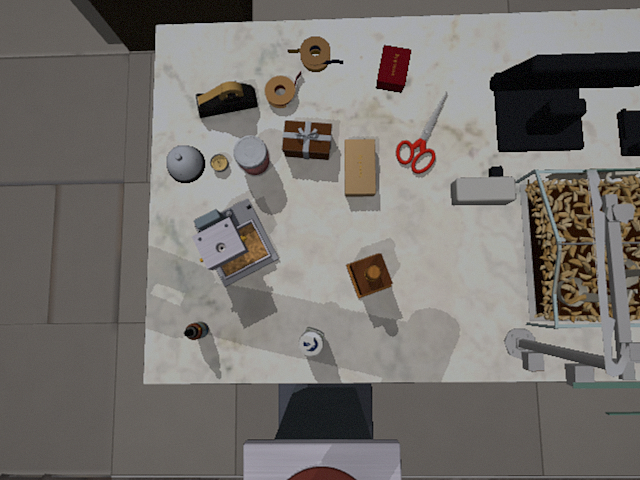

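The scene view shows the drift in its rest at (320,300) and the block over the tray at (228,182). The top view shows the handle at (375,272), the block's top at (220,243) with a dark bore near (221,246), the spice jar at (312,342), the jam jar at (251,155) and the tan box at (361,166).

```bash
python3 - <<'E'
from h import *
for n in("top","scene"):
    z=np.load("/tmp/"+n+".npz"); im,d,K,T=[z[k] for k in("im","d","K","T")]
    w=cloud(d,K,T); Z=w[...,2]
    print(n,"Rot\n",T[:3,:3].round(2), "counter z",np.nanmedian(Z[200:300,290:330]))
    if n=="top":
        for nm,(u0,u1,v0,v1),(a,b) in [("block",(180,260,205,280),(.108,.13)),("tray",(180,285,190,295),(.02,.04)),("handle",(345,400,245,305),(.10,.13)),("rest",(335,405,240,310),(.062,.078)),("spice",(290,335,315,365),(.085,.11)),("jam",(225,280,130,180),(.07,.095)),("tan",(335,385,130,205),(.022,.042)),("bottle",(180,212,315,345),(.05,.2)),("gift2",(280,335,110,165),(.03,.08)),("allnear",(290,460,200,340),(.03,.2)) ]:
            m=np.zeros(Z.shape,np.uint8); s=Z[v0:v1,u0:u1]; m[v0:v1,u0:u1]=(s>a)&(s<b)
            P=w[m>0]
            r=cv2.minAreaRect(P[:,:2].astype(np.float32))
            print(nm,len(P),P.mean(0).round(4),"rect",np.round(r[0],4),np.round(r[1],4),round(r[2],1),"zmed",np.median(P[:,2]).round(4),"zmax",P[:,2].max().round(3))
    # holes: dark in block
    else:
        pass
z=np.load("/tmp/top.npz");im=z["im"]
cv2.imwrite("pics/blk.png",cv2.resize(np.hstack([im[195:295,180:290],im[235:335,330:440]])[...,::-1],None,fx=3.6,fy=3.6,interpolation=cv2.INTER_CUBIC))
E
```

```text
top Rot
 [[-0.01 -0.99  0.13]
 [-1.    0.02  0.03]
 [-0.04 -0.13 -0.99]] counter z -0.00014906414188720074
block 1892 [0.5552 0.1913 0.1187] rect [0.5616 0.194 ] [0.0989 0.082 ] 26.8 zmed 0.1192 zmax 0.125
tray 302 [0.545  0.1516 0.0267] rect [0.5644 0.1777] [0.1266 0.1083] 26.9 zmed 0.0272 zmax 0.032
handle 178 [ 0.4888 -0.1027  0.1161] rect [ 0.4889 -0.1032] [0.0259 0.0261] 89.8 zmed 0.1169 zmax 0.121
rest 884 [ 0.4886 -0.1025  0.0698] rect [ 0.4893 -0.1034] [0.064  0.0642] 18.9 zmed 0.0697 zmax 0.078
spice 484 [0.3588 0.0167 0.0974] rect [0.3585 0.0169] [0.0446 0.0447] 11.3 zmed 0.0977 zmax 0.103
jam 894 [0.7378 0.1356 0.0828] rect [0.7395 0.1363] [0.067  0.0661] 26.2 zmed 0.0831 zmax 0.088
tan 1718 [ 0.7173 -0.0883  0.0316] rect [ 0.7183 -0.0888] [0.0641 0.1194] 88.7 zmed 0.0317 zmax 0.037
bottle 245 [0.3814 0.2464 0.0714] rect [0.3801 0.2506] [0.031  0.0316] 87.0 zmed 0.0688 zmax 0.103
gift2 1554 [0.7771 0.022  0.0497] rect [0.7794 0.0223] [0.1017 0.0676] 84.2 zmed 0.05 zmax 0.068
allnear 1371 [ 0.4698 -0.0831  0.0778] rect [ 0.5054 -0.1235] [0.0794 0.4247] 38.3 zmed 0.0703 zmax 0.121
scene Rot
 [[ 0.7  -0.56  0.44]
 [-0.71 -0.54  0.45]
 [-0.02 -0.63 -0.78]] counter z -0.0002801183474680502
```

View pics/blk.png

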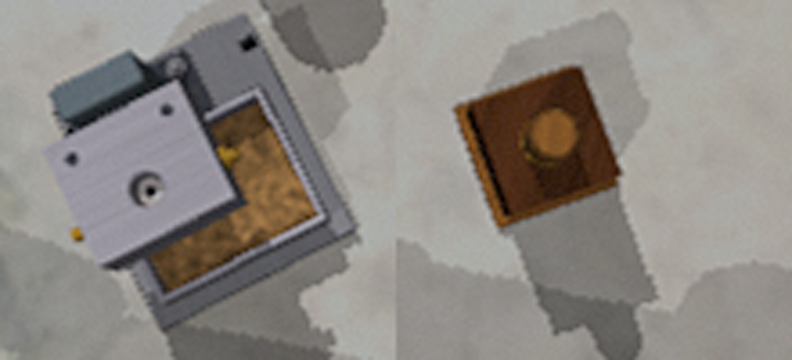

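The crop shows the bore clearly at crop pixel (148,190), which is top pixel (221,248); the column lies up-left, which is the tray's +x. Next I'll measure the bore in both views.

```bash
cat >> h.py <<'E'
def to(p,o=None):
    o=o or ctrl.get_obs(); R=Ro.from_rotvec(o["tool_rot"]).as_matrix()
    return (R.T@(np.array(p)-o["tool_pos"])).round(4)
E
python3 - <<'E'
from h import *
rng=None
for n,(u,v) in (("top",(221,248)),("scene",(228,190))):
    z=np.load("/tmp/"+n+".npz"); im,d,K,T=[z[k] for k in("im","d","K","T")]
    w=cloud(d,K,T); Z=w[...,2]
    m=((Z>.115)&(Z<.125)).astype(np.uint8)
    k,l,st,ce=cv2.connectedComponentsWithStats(m); 
    cand=[i for i in range(1,k) if st[i,4]>300 and abs(ce[i]-[u,v]).max()<30]; 
    for i in cand:
        P=w[l==i]; r=cv2.minAreaRect(P[:,:2].astype(np.float32)); print(n,st[i],"top rect",np.round(r[0],4),np.round(r[1],4),r[2].__round__(1),np.median(P[:,2]).round(4),"corners",cv2.boxPoints(r).round(4).tolist())
        cs,h=cv2.findContours((l==i).astype(np.uint8),cv2.RETR_CCOMP,cv2.CHAIN_APPROX_NONE)
        for c,hh in zip(cs,h[0]):
            if hh[3]>=0 and len(c)>6:
                (x,y),(a,b)=cv2.minAreaRect(c)[:2]; print(" hole",round(x,1),round(y,1),a,b,"->",ray((x,y),.119,K,T).round(4))
    g=cv2.cvtColor(im,cv2.COLOR_RGB2GRAY)
    if n=="scene": cv2.imwrite("pics/blk2.png",cv2.resize(im[140:260,180:300][...,::-1],None,fx=4.5,fy=4.5,interpolation=cv2.INTER_CUBIC))
print("to above drift",to([.489,-.1033,.2]))
E
```

```text
top [ 191  217   54   52 1499] top rect [0.5489 0.1886] [0.0712 0.0803] 26.8 0.1195 corners [[0.499099999666214, 0.20839999616146088], [0.5353000164031982, 0.13680000603199005], [0.598800003528595, 0.1687999963760376], [0.5626000165939331, 0.24050000309944153]]
 hole 220.0 247.0 9.899494171142578 9.899494171142578 -> [0.5397 0.1838 0.119 ]
scene [ 197  150   58   45 1532] top rect [0.5591 0.1908] [0.1004 0.0824] 26.2 0.1188 corners [[0.4959000051021576, 0.20559999346733093], [0.5322999954223633, 0.13169999420642853], [0.6223999857902527, 0.17599999904632568], [0.5860000252723694, 0.2498999983072281]]
 hole 223.5 178.5 11.0 7.0 -> [0.5379 0.1799 0.119 ]
 hole 236.8 160.8 3.535533905029297 2.8284268379211426 -> [0.5829 0.1966 0.119 ]
 hole 233.0 159.0 4.242640495300293 4.242640495300293 -> [0.5812 0.2049 0.119 ]
to above drift [-4.973e-01 -5.737e-01  5.000e-04]
```

View pics/blk2.png

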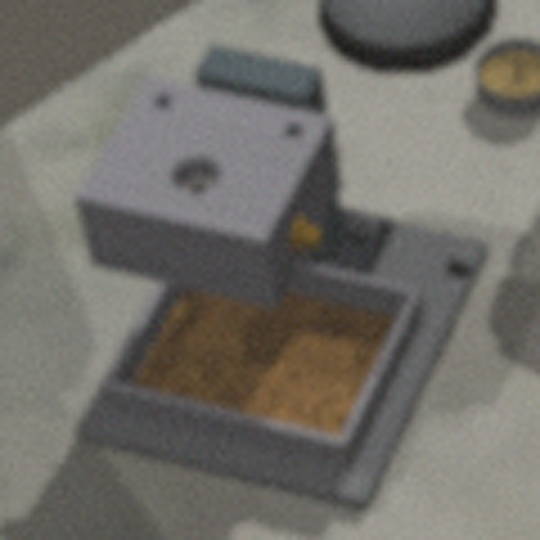

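The scene view also shows the bore, at crop (197,175), which is pixel (224,179). The two cameras differ by about 4 mm in y, so I'll refine with the wrist camera. Moving over the drift now.

Call:
jog_arm(steps=[{"linear":[-0.0276,-0.0319,0]},{"linear":[-0.0276,-0.0319,0]},{"linear":[-0.0276,-0.0319,0]},{"linear":[-0.0276,-0.0319,0]},{"linear":[-0.0276,-0.0319,0]},{"linear":[-0.0276,-0.0319,0]},{"linear":[-0.0276,-0.0319,0]},{"linear":[-0.0276,-0.0319,0]},{"linear":[-0.0276,-0.0319,0]}])

```text
validation failed for argument at $.st...
```

Call:
jog_arm(steps=[{"linear":[-0.0276,-0.0319,0]},{"linear":[-0.0276,-0.0319,0]},{"linear":[-0.0276,-0.0319,0]},{"linear":[-0.0276,-0.0319,0]},{"linear":[-0.0276,-0.0319,0]},{"linear":[-0.0276,-0.0319,0]},{"linear":[-0.0276,-0.0319,0]},{"linear":[-0.0276,-0.0319,0]},{"linear":[-0.0276,-0.0319,0]},{"linear":[0,0,0]}])

```text
validation failed for argument at $.st...
```

```bash
python3 - <<'E'
from h import *
im,d,K,T=grab("wrist"); save("w1.png",im); np.savez("/tmp/w1",im=im,d=d,K=K,T=T)
o=ctrl.get_obs();print(o["t"],o["tool_pos"],o["tool_rot"],o["q"],"cam",T[:3,3],ctrl.camera_info("wrist")["T_tool_cam"])
w=cloud(d,K,T)
for nm,a,b in(("rest",.06,.08),("handle",.105,.13)):
    m=(w[...,2]>a)&(w[...,2]<b)&(abs(w[...,0]-.489)<.06)&(abs(w[...,1]+.103)<.06); P=w[m]
    print(nm,len(P)); 
    if len(P): r=cv2.minAreaRect(P[:,:2].astype(np.float32)); print(P.mean(0),np.median(P[:,2]),r)
E
```

```text
0.15 [0.1903356  0.59473042 0.19971481] [-4.84656015e-01 -3.10352928e+00  2.50464137e-03] [ 1.14195335e+00  5.32230860e-02  1.61401140e+00 -4.09537378e-07
  1.47601455e+00 -1.19019577e-01] cam [0.12035806 0.61788922 0.37287197] [[ 1.44866017e-03 -9.56894576e-01 -2.90431871e-01  7.36846228e-02]
 [ 9.99998947e-01  1.36291285e-03  4.97516779e-04  4.66112586e-04]
 [-8.02377779e-05 -2.90432286e-01  9.56895543e-01 -1.73284285e-01]
 [ 0.00000000e+00  0.00000000e+00  0.00000000e+00  1.00000000e+00]]
rest 0
handle 0
```

View pics/w1.png

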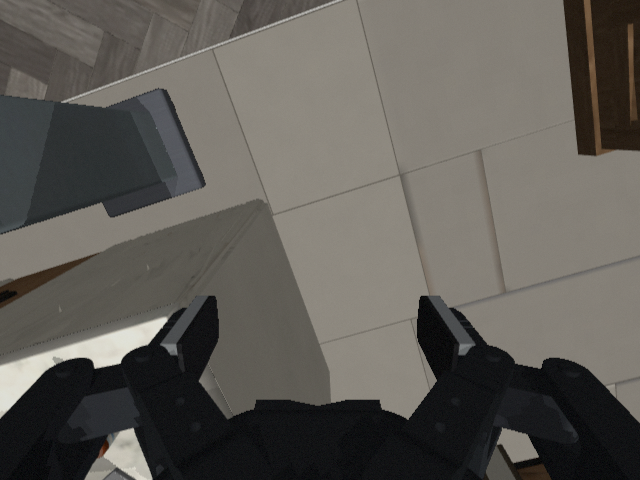

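The move was refused because rows need every field, so the picture only shows the open fingers over the floor beside the counter. I'll resend with complete rows.

Call:
jog_arm(steps=[{"delta_rot":[0,0,0],"linear":[-0.0276,-0.0319,0],"grip":0.085},{"delta_rot":[0,0,0],"linear":[-0.0276,-0.0319,0],"grip":0.085},{"delta_rot":[0,0,0],"linear":[-0.0276,-0.0319,0],"grip":0.085},{"delta_rot":[0,0,0],"linear":[-0.0276,-0.0319,0],"grip":0.085},{"delta_rot":[0,0,0],"linear":[-0.0276,-0.0319,0],"grip":0.085},{"delta_rot":[0,0,0],"linear":[-0.0276,-0.0319,0],"grip":0.085},{"delta_rot":[0,0,0],"linear":[-0.0276,-0.0319,0],"grip":0.085},{"delta_rot":[0,0,0],"linear":[-0.0276,-0.0319,0],"grip":0.085},{"delta_rot":[0,0,0],"linear":[-0.0276,-0.0319,0],"grip":0.085}])

```text
t: 1.05
tool_pos: [0.3397, 0.2445, 0.2005]
tool_rot: [0.484, 3.104, 0.0]
contact_force: [1.5, -1.2, -0.5]
opening: 0.0848
grip_force: 0.0
```

Call:
jog_arm(steps=[{"delta_rot":[0,0,0],"linear":[-0.0276,-0.0319,0],"grip":0.085},{"delta_rot":[0,0,0],"linear":[-0.0276,-0.0319,0],"grip":0.085},{"delta_rot":[0,0,0],"linear":[-0.0276,-0.0319,0],"grip":0.085},{"delta_rot":[0,0,0],"linear":[-0.0276,-0.0319,0],"grip":0.085},{"delta_rot":[0,0,0],"linear":[-0.0276,-0.0319,0],"grip":0.085},{"delta_rot":[0,0,0],"linear":[-0.0276,-0.0319,0],"grip":0.085},{"delta_rot":[0,0,0],"linear":[-0.0276,-0.0319,0],"grip":0.085},{"delta_rot":[0,0,0],"linear":[-0.0276,-0.0319,0],"grip":0.085},{"delta_rot":[0,0,0],"linear":[-0.0276,-0.0319,0],"grip":0.085},{"delta_rot":[0,0,0],"linear":[0,0,0],"grip":0.085}])

```text
t: 2.05
tool_pos: [0.4893, -0.1069, 0.2002]
tool_rot: [-0.492, -3.102, 0.002]
contact_force: [-0.5, 0.9, 0.7]
opening: 0.0851
grip_force: 0.0
```

```bash
cat > w.py <<'E'
from h import *
import sys
im,d,K,T=grab("wrist"); save(sys.argv[1]+".png",im); np.savez("/tmp/"+sys.argv[1],im=im,d=d,K=K,T=T)
o=ctrl.get_obs();print(o["t"],o["tool_pos"],o["tool_rot"],o["q"].round(2),o["contact_force"],"cam",T[:3,3])
E
cat > rest.py <<'E'
from h import *
import sys
z=np.load("/tmp/"+sys.argv[1]+".npz"); im,d,K,T=[z[k] for k in("im","d","K","T")]
w=cloud(d,K,T)
for nm,a,b in(("rest",.06,.08),("handle",.105,.13)):
    m=(w[...,2]>a)&(w[...,2]<b)&(abs(w[...,0]-.489)<.06)&(abs(w[...,1]+.103)<.06); P=w[m]
    print(nm,len(P)); 
    if len(P): r=cv2.minAreaRect(P[:,:2].astype(np.float32)); print(P.mean(0),np.median(P[:,2]),r,"\n px",np.argwhere(m).min(0),np.argwhere(m).max(0))
E
python3 w.py w2; python3 rest.py w2
```

```text
2.1 [ 0.48866077 -0.10487343  0.20010152] [-4.90006485e-01 -3.10160480e+00 -5.62586418e-04] [-0.36 -0.25  1.9   0.    1.5  -1.62] [-0.36726657  0.41477377  0.37313793] cam [ 0.4195598  -0.08347448  0.37350027]
rest 3711
[ 0.48563535 -0.10377844  0.0701608 ] 0.07017165356140753 ((0.4899565279483795, -0.10493909567594528), (0.06459162384271622, 0.06429578363895416), 19.086671829223633) 
 px [167 270] [262 367]
handle 956
[ 0.48753936 -0.10420438  0.11668665] 0.1178965208766796 ((0.4892061650753021, -0.10490916669368744), (0.027320493012666702, 0.026796117424964905), 70.11213684082031) 
 px [211 302] [245 336]
```

Call:
jog_arm(newtons=60, steps=[{"delta_rot":[0,0,0],"linear":[0,0.0005,0.03],"grip":0.085},{"delta_rot":[0,0,0],"linear":[0,0,0.03],"grip":0.085},{"delta_rot":[0,0,0],"linear":[0,0,0.03],"grip":0.085},{"delta_rot":[0,0,0],"linear":[0,0,0.02],"grip":0.085},{"delta_rot":[0,0,0],"linear":[0,0,0.013],"grip":0.085},{"delta_rot":[0,0,0],"linear":[0,0,0],"grip":0.085},{"delta_rot":[0,0,0],"linear":[0,0,0],"grip":0.085}])

```text
t: 2.8
tool_pos: [0.4892, -0.1023, 0.0785]
tool_rot: [0.484, 3.103, -0.0]
contact_force: [-0.8, -0.1, 0.4]
opening: 0.0849
grip_force: 0.0
```

```bash
python3 w.py w3; python3 rest.py w3
```

```text
2.85 [ 0.4897266  -0.1026503   0.07918856] [ 4.83640831e-01  3.10181328e+00 -6.67885433e-04] [-0.36 -0.14  2.01  0.    1.27 -1.62] [0.29723872 0.11096597 0.49074918] cam [ 0.41898484 -0.07941449  0.25172608]
rest 8284
[ 0.48031477 -0.10169297  0.07010699] 0.07015858060340031 ((0.4899098873138428, -0.10493006557226181), (0.06488271057605743, 0.06447417289018631), 19.05194854736328) 
 px [189 234] [336 389]
handle 3632
[ 0.48621191 -0.10312423  0.1183921 ] 0.11823735686571307 ((0.48919346928596497, -0.10198644548654556), (0.10902277380228043, 0.025931086391210556), 70.4022445678711) 
 px [270 183] [345 453]
```

View pics/w3.png

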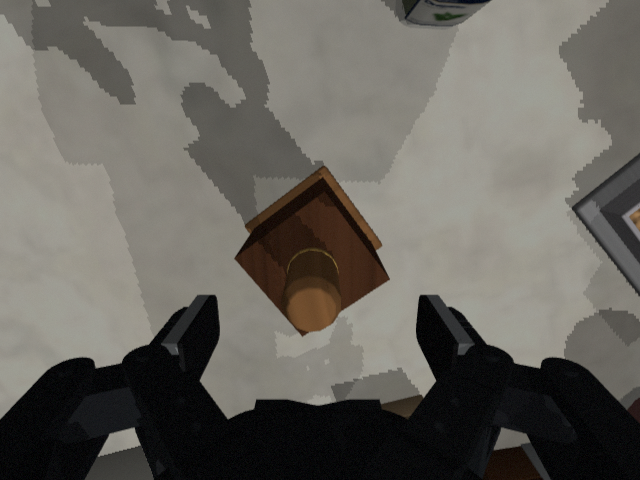

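The handle, at columns 286-341 (centre 313), sits slightly left of the finger midline at 318, so I shift about 2 mm in -y and close.

Call:
jog_arm(newtons=60, steps=[{"delta_rot":[0,0,0],"linear":[0,-0.002,0.001],"grip":0.085},{"delta_rot":[0,0,0],"linear":[0,0,0],"grip":0.02},{"delta_rot":[0,0,0],"linear":[0,0,0],"grip":0.02},{"delta_rot":[0,0,0],"linear":[0,0,0],"grip":0.02},{"delta_rot":[0,0,0],"linear":[0,0,0],"grip":0.02},{"delta_rot":[0,0,0],"linear":[0,0,0],"grip":0.02},{"delta_rot":[0,0,0],"linear":[0,0,0],"grip":0.02},{"delta_rot":[0,0,0],"linear":[0,0,0],"grip":0.02}])

```text
t: 3.65
tool_pos: [0.4885, -0.1047, 0.0772]
tool_rot: [0.485, 3.103, -0.001]
contact_force: [0.1, -1.3, 3.0]
opening: 0.0241
grip_force: 58.8
```

```bash
python3 - <<'E'
from h import *
o=ctrl.get_obs();print(o)
E
```

```text
{'t': 3.65, 'q': array([-3.60154130e-01, -1.41101235e-01,  2.01402886e+00, -2.15022830e-04,
        1.26794830e+00, -1.62110043e+00]), 'dq': array([ 5.44608713e-04, -2.02332236e-05,  5.20637584e-04,  2.43474787e-04,
        1.61902058e-03,  1.69810906e-04]), 'effort': array([ 3.07893259e-01, -2.63964629e+01, -3.26371229e+01,  1.84444310e-01,
       -1.89503124e-01,  1.93013380e-03]), 'tool_pos': array([ 0.48848406, -0.10473392,  0.077218  ]), 'tool_rot': array([ 4.84565410e-01,  3.10332965e+00, -5.44976156e-04]), 'contact_force': array([ 0.06637225, -1.26039699,  3.04917055]), 'wrist_torque': array([-0.10390121,  0.18048188, -0.01222905]), 'grip_force': 58.81401935359463, 'opening': 0.02414764158946282}
```

Call:
jog_arm(newtons=60, steps=[{"delta_rot":[0,0,0],"linear":[0,0,-0.01],"grip":0.02},{"delta_rot":[0,0,0],"linear":[0,0,-0.015],"grip":0.02},{"delta_rot":[0,0,0],"linear":[0,0,-0.015],"grip":0.02},{"delta_rot":[0,0,0],"linear":[0,0,-0.015],"grip":0.02},{"delta_rot":[0,0,0],"linear":[0,0,-0.015],"grip":0.02},{"delta_rot":[0,0,0],"linear":[0,0,-0.02],"grip":0.02},{"delta_rot":[0,0,0],"linear":[0,0,-0.025],"grip":0.02},{"delta_rot":[0,0,0],"linear":[0,0,-0.025],"grip":0.02},{"delta_rot":[0,0,0],"linear":[0,0,-0.01],"grip":0.02},{"delta_rot":[0,0,0],"linear":[0,0,0],"grip":0.02}])

```text
t: 4.65
tool_pos: [0.4893, -0.1049, 0.2293]
tool_rot: [0.484, 3.1, -0.001]
contact_force: [-0.1, -0.1, -1.7]
opening: 0.0238
grip_force: 59.0
```

```bash
python3 - <<'E'
from h import *
o=ctrl.get_obs();print(o["tool_pos"],o["contact_force"],o["wrist_torque"],o["opening"],o["q"])
im,d,K,T=grab("wrist"); save("w4.png",im)
for n in("top","scene"):
    im,d,K,T=grab(n); save(n+"1.png",im); np.savez("/tmp/"+n+"1",im=im,d=d,K=K,T=T)
im=cv2.imread("pics/w4.png"); s=cv2.imread("pics/scene1.png")
cv2.imwrite("pics/m1.png",np.hstack([cv2.resize(im,(400,300)),cv2.resize(s[180:390,220:500],(400,300))]))
print(to([.539,.183,.227]))
E
```

```text
[ 0.48926655 -0.10491539  0.2293145 ] [-0.13809346 -0.0761764  -1.73794825] [-0.00815275  0.00781974  0.00107694] 0.02383939015428745 [-3.60068733e-01 -2.70878186e-01  1.86424531e+00  9.21209032e-08
  1.54381654e+00 -1.62110182e+00]
[ 0.0384  0.2893 -0.0017]
```

View pics/m1.png

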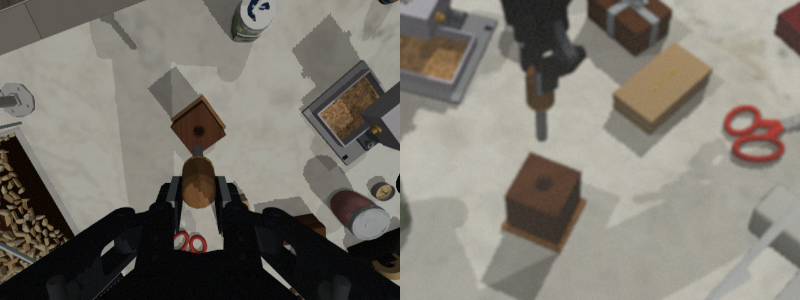

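The left half (wrist) shows the drift held with its tip near (197,148) and the rest hole at (198,131) just beyond it. The right half shows the drift hanging upright above the rest. I'll measure the rest hole for wrist-camera bias, then go towards the bore.

Call:
jog_arm(newtons=60, steps=[{"delta_rot":[0,0,0],"linear":[0.0025,0.03,0],"grip":0.02},{"delta_rot":[0,0,0],"linear":[0.0025,0.035,0],"grip":0.02},{"delta_rot":[0,0,0],"linear":[0.0025,0.035,0],"grip":0.02},{"delta_rot":[0,0,0],"linear":[0.0025,0.035,0],"grip":0.02},{"delta_rot":[0,0,0],"linear":[0.0025,0.035,0],"grip":0.02},{"delta_rot":[0,0,0],"linear":[0.0025,0.035,0],"grip":0.02},{"delta_rot":[0,0,0],"linear":[0.0025,0.035,0],"grip":0.02},{"delta_rot":[0,0,0],"linear":[0.0025,0.035,0],"grip":0.02},{"delta_rot":[0,0,0],"linear":[0,0.0143,0],"grip":0.02},{"delta_rot":[0,0,0],"linear":[0,0,0],"grip":0.02}])

```text
t: 5.8
tool_pos: [0.5567, 0.1782, 0.2248]
tool_rot: [-0.48, -3.102, 0.002]
contact_force: [-0.3, -0.7, -1.1]
opening: 0.0241
grip_force: 59.3
```

```bash
python3 w.py w5; python3 - <<'E'
from h import *
# rest hole in w4 (need pose at that time): TCP .48927,-.10492,.22931
im=cv2.imread("pics/w4.png"); c=ctrl.camera_info("wrist");K=np.array(c["camera_matrix"])
T=np.eye(4);T[:3,:3]=Ro.from_rotvec([.484,3.1,-.001]).as_matrix();T[:3,3]=[.48927,-.10492,.22931];T=T@np.array(c["T_tool_cam"])
g=cv2.cvtColor(im,cv2.COLOR_BGR2GRAY)
s=g[190:225,295:340]; print(s.min()); m=(s<np.percentile(s,50)*.5).astype(np.uint8)
k,l,st,ce=cv2.connectedComponentsWithStats(m)
for i in range(1,k):
    if st[i,4]>30: p=ce[i]+[295,190]; print("resthole",st[i],p,ray(p,.07,K,T))
z=np.load("/tmp/w5.npz"); im5,d,K,T=[z[k] for k in("im","d","K","T")]
w=cloud(d,K,T);Z=w[...,2]
m=((Z>.115)&(Z<.125)).astype(np.uint8)
k,l,st,ce=cv2.connectedComponentsWithStats(m)
for i in range(1,k):
    if st[i,4]<1500: continue
    P=w[l==i]; r=cv2.minAreaRect(P[:,:2].astype(np.float32)); print(st[i],np.round(r[0],4),np.round(r[1],4),round(r[2],1),np.median(P[:,2]).round(4),cv2.boxPoints(r).round(4).tolist())
    cs,h=cv2.findContours((l==i).astype(np.uint8),cv2.RETR_CCOMP,cv2.CHAIN_APPROX_NONE)
    for c_,hh in zip(cs,h[0]):
        if hh[3]>=0 and len(c_)>12:
            (x,y),(a,b)=cv2.minAreaRect(c_)[:2]; print(" hole",round(x,1),round(y,1),a,b,"->",ray((x,y),.12,K,T).round(4))
crop5=im5[100:340,160:480][...,::-1]
cv2.imwrite("pics/m2.png",np.hstack([cv2.resize(crop5,(400,300)),cv2.resize(im[100:340,160:480],(400,300))]))
E
```

```text
5.85 [0.5566749  0.1770424  0.22512091] [-4.82591221e-01 -3.10175479e+00  2.64619204e-03] [ 0.18 -0.06  1.68 -0.    1.52 -1.08] [-0.80844076 -0.14899808 -2.15673   ] cam [0.4871191  0.20110865 0.39828192]
5
resthole [ 15  13  16  14 166] [317.1626506  209.19879518] [ 0.48926534 -0.10456605  0.07      ]
[ 262  148  126  109 6809] [0.5496 0.1871] [0.0702 0.0804] 26.9 0.12 [[0.5001000165939331, 0.2070000022649765], [0.5364999771118164, 0.13529999554157257], [0.5990999937057495, 0.1670999974012375], [0.5626999735832214, 0.23880000412464142]]
 hole 316.3 203.8 21.21320343017578 20.50609588623047 -> [0.5397 0.183  0.12  ]
```

View pics/m2.png

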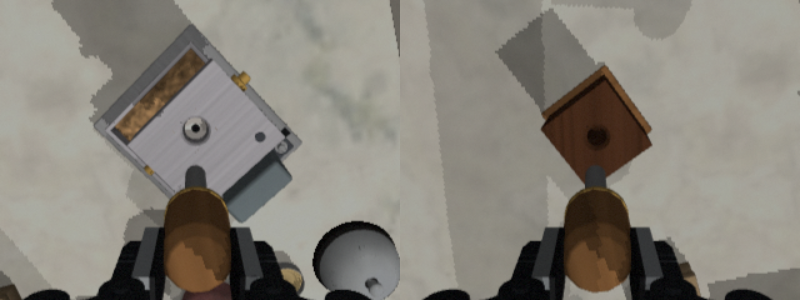

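The left half (w5) shows the bore at crop (196,128), full pixel (316,204), with the rod straight below it at crop column 195, so it is aligned in tool y. The right half shows the rest hole likewise at crop (597,135). I'll check the tip's offset along tool x by projection.

```bash
python3 - <<'E'
from h import *
z=np.load("/tmp/w5.npz"); im,d,K,T=[z[k] for k in("im","d","K","T")]
c=ctrl.camera_info("wrist"); M=np.linalg.inv(np.array(c["T_tool_cam"]))
for p in([.006,0,.0672],[0,0,.0672],[0,.006,.0672],[0,-.006,.0672]):
    q=M@[*p,1]; q=K@q[:3]; print(p,(q[:2]/q[2]).round(1))
# rod by depth: depth near rod
D=d[200:260,300:335]; 
for r in range(222,262,3): 
    row=d[r,285:350]; j=np.where((row>.1)&(row<.262))[0]; print(r,(285+j.min(),285+j.max(),row[j].mean().round(3)) if len(j) else None)
print(ctrl.get_obs()["tool_pos"],to([.54,.1829,.1912]))
E
```

```text
[0.006, 0, 0.0672] [316.6 229.2]
[0, 0, 0.0672] [316.6 237. ]
[0, 0.006, 0.0672] [324.7 237. ]
[0, -0.006, 0.0672] [308.5 237. ]
222 None
225 None
228 None
231 None
234 (np.int64(311), np.int64(321), np.float32(0.245))
237 (np.int64(309), np.int64(323), np.float32(0.24))
240 (np.int64(308), np.int64(324), np.float32(0.235))
243 (np.int64(308), np.int64(324), np.float32(0.228))
246 (np.int64(308), np.int64(324), np.float32(0.221))
249 (np.int64(308), np.int64(324), np.float32(0.21))
252 (np.int64(305), np.int64(329), np.float32(0.184))
255 (np.int64(300), np.int64(333), np.float32(0.181))
258 (np.int64(297), np.int64(336), np.float32(0.179))
261 (np.int64(295), np.int64(338), np.float32(0.175))
[0.5566749  0.1770424  0.22512091] [0.0176 0.0006 0.034 ]
```

Call:
jog_arm(newtons=60, steps=[{"delta_rot":[0,0,0],"linear":[0.0085,0.0008,0],"grip":0.02},{"delta_rot":[0,0,0],"linear":[0.01,0,0],"grip":0.02},{"delta_rot":[0,0,0],"linear":[0,0,0.01],"grip":0.02},{"delta_rot":[0,0,0],"linear":[0,0,0.01],"grip":0.02},{"delta_rot":[0,0,0],"linear":[0,0,0.007],"grip":0.02},{"delta_rot":[0,0,0],"linear":[0,0,0.003],"grip":0.02},{"delta_rot":[0,0,0],"linear":[0,0,0],"grip":0.02},{"delta_rot":[0,0,0],"linear":[0,0,0],"grip":0.02}])

```text
t: 6.65
tool_pos: [0.5402, 0.1835, 0.1968]
tool_rot: [0.485, 3.104, 0.0]
contact_force: [0.2, 1.3, -0.6]
opening: 0.0237
grip_force: 59.3
```

```bash
python3 w.py w6; python3 - <<'E'
from h import *
z=np.load("/tmp/w6.npz"); im,d,K,T=[z[k] for k in("im","d","K","T")]
w=cloud(d,K,T);Z=w[...,2]
m=((Z>.115)&(Z<.1245)).astype(np.uint8)
k,l,st,ce=cv2.connectedComponentsWithStats(m)
i=1+st[1:,4].argmax(); P=w[l==i]; r=cv2.minAreaRect(P[:,:2].astype(np.float32)); print(st[i],np.round(r[0],4),np.round(r[1],4),round(r[2],1))
b=np.array(r[0])-.01*np.array([.892,.452]); print("bore",b,"to",to([*b,.1912]))
cv2.imwrite("pics/m3.png",cv2.resize(im[170:290,236:396][...,::-1],(720,540),interpolation=cv2.INTER_CUBIC))
E
```

```text
6.7 [0.54029943 0.1835207  0.19708757] [4.84745998e-01 3.10334816e+00 3.69061278e-04] [ 0.2  -0.07  1.75  0.    1.47 -1.06] [ 0.18084708  0.74180778 -1.56459703] cam [0.47010085 0.20638285 0.37005186]
[ 257  174  137  108 6559] [0.5495 0.1872] [0.0705 0.0802] 26.8
bore [0.54053111 0.18269965] to [-0.0005 -0.0007  0.0059]
```

View pics/m3.png

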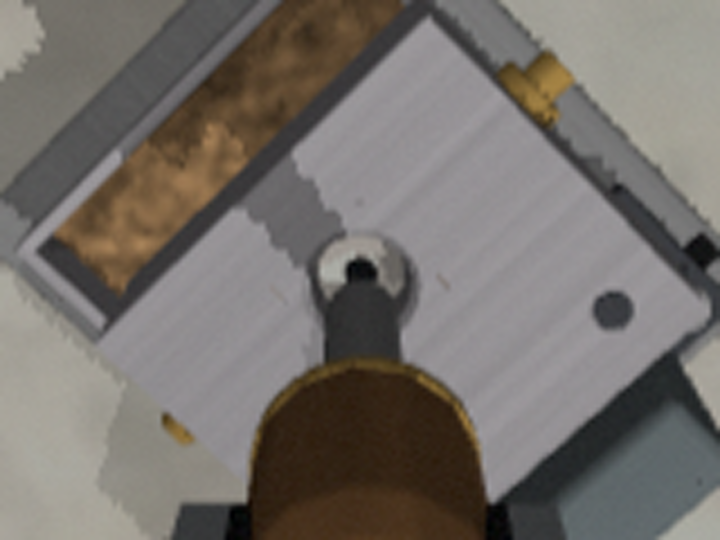

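The view shows the rod (crop column 361) aligned with the bore (centre about (362,283)), about 10 mm above it. Now I'll feel downwards.

Call:
jog_arm(newtons=60, steps=[{"delta_rot":[0,0,0],"linear":[-0.0003,-0.0005,0.0025],"grip":0.02},{"delta_rot":[0,0,0],"linear":[0,0,0.0025],"grip":0.02},{"delta_rot":[0,0,0],"linear":[0,0,0.0025],"grip":0.02},{"delta_rot":[0,0,0],"linear":[0,0,0.0025],"grip":0.02},{"delta_rot":[0,0,0],"linear":[0,0,0.002],"grip":0.02},{"delta_rot":[0,0,0],"linear":[0,0,0.001],"grip":0.02},{"delta_rot":[0,0,0],"linear":[0,0,0],"grip":0.02}])

```text
t: 7.4
tool_pos: [0.54, 0.1829, 0.1835]
tool_rot: [-0.485, -3.104, 0.0]
contact_force: [-0.3, -0.1, -0.7]
opening: 0.0239
grip_force: 59.3
```

No contact at a tip height of about 0.116, so the tip is in the bore. Continuing gently.

Call:
jog_arm(newtons=60, steps=[{"delta_rot":[0,0,0],"linear":[0,0,0.001],"grip":0.02},{"delta_rot":[0,0,0],"linear":[0,0,0.001],"grip":0.02},{"delta_rot":[0,0,0],"linear":[0,0,0.001],"grip":0.02},{"delta_rot":[0,0,0],"linear":[0,0,0.001],"grip":0.02},{"delta_rot":[0,0,0],"linear":[0,0,0.001],"grip":0.02},{"delta_rot":[0,0,0],"linear":[0,0,0],"grip":0.02}])

```text
t: 8.0
tool_pos: [0.54, 0.1829, 0.1785]
tool_rot: [-0.485, -3.104, 0.0]
contact_force: [0.8, 0.3, -1.9]
opening: 0.0237
grip_force: 59.3
```

Call:
jog_arm(newtons=60, steps=[{"delta_rot":[0,0,0],"linear":[0,0,0.001],"grip":0.02},{"delta_rot":[0,0,0],"linear":[0,0,0.001],"grip":0.02},{"delta_rot":[0,0,0],"linear":[0,0,0.001],"grip":0.02},{"delta_rot":[0,0,0],"linear":[0,0,0.001],"grip":0.02},{"delta_rot":[0,0,0],"linear":[0,0,0],"grip":0.02}])

```text
t: 8.5
tool_pos: [0.5407, 0.183, 0.1758]
tool_rot: [0.484, 3.102, 0.001]
contact_force: [-0.1, 0.7, 4.1]
opening: 0.0243
grip_force: 59.9
```

Call:
jog_arm(newtons=80, steps=[{"delta_rot":[0,0,0],"linear":[0,0,0.001],"grip":0.02},{"delta_rot":[0,0,0],"linear":[0,0,0.001],"grip":0.02},{"delta_rot":[0,0,0],"linear":[0,0,0],"grip":0.02}])

```text
t: 8.8
tool_pos: [0.5405, 0.1831, 0.1734]
tool_rot: [0.484, 3.103, 0.001]
contact_force: [0.1, -0.6, 5.5]
opening: 0.0232
grip_force: 78.4
```

Call:
jog_arm(newtons=80, steps=[{"delta_rot":[0,0,0],"linear":[0,0,0.001],"grip":0.02},{"delta_rot":[0,0,0],"linear":[0,0,0.001],"grip":0.02},{"delta_rot":[0,0,0],"linear":[0,0,0],"grip":0.02}])

```text
t: 9.1
tool_pos: [0.5405, 0.1831, 0.1713]
tool_rot: [0.485, 3.103, 0.001]
contact_force: [-0.1, 0.1, 5.1]
opening: 0.0228
grip_force: 78.4
```

```bash
python3 w.py w7; cat > chk.py <<'E'
from h import *
import sys
for n in sys.argv[1:]:
    z=np.load("/tmp/"+n+".npz"); im,d,K,T=[z[k] for k in("im","d","K","T")]
    w=cloud(d,K,T)
    c=np.array(ctrl.camera_info("wrist")["T_tool_cam"]); t=cloud(d,K,c)
    # handle: orange-brown pixels near the centre line in tool frame
    m=(abs(t[...,1])<.006)&(abs(t[...,0])<.016)&(t[...,2]<.03)&(t[...,2]>-.09)
    P=t[m]; v=np.argwhere(m)
    top=P[P[:,2]<P[:,2].min()+.004]
    print(n,"handle top tool z",np.percentile(P[:,2],2).round(4),"x extent of top",top[:,0].min().round(4),top[:,0].max().round(4), "rows",v[:,0].min(),v[:,0].max())
    # shoulder row: depth step down the centre column
    col=np.nanmedian(t[:,314:319,2],1); 
    r=np.where(np.diff(col)<-.012)[0]; print("  steps",[(int(a),col[a].round(3),col[a+1].round(3)) for a in r[:6]])
    a=np.array([.892,.452]);b=np.array([.5403,.1829]); q=w[...,:2]-b
    x=q@a; y=q@np.array([-a[1],a[0]])
    m=(x>-.02)&(x<.03)&(abs(y)<.035)&(np.hypot(x,y)>.014)&(abs(w[...,2]-.117)<.012)
    P=w[m]; print("  block top z",np.median(P[:,2]).round(4),len(P))
E
python3 chk.py w5 w6 w7
```

```text
9.15 [0.5404022  0.18308038 0.1711805 ] [4.84466915e-01 3.10313213e+00 7.26565590e-04] [ 0.2  -0.06  1.77  0.    1.43 -1.06] [ 0.0050536  -0.43674602  4.69998972] cam [0.47026147 0.20590945 0.34448673]
w5 handle top tool z -0.0424 x extent of top -0.0124 0.0109 rows 248 334
  steps [(6, np.float64(0.207), np.float64(0.192)), (136, np.float64(0.216), np.float64(0.198)), (158, np.float64(0.215), np.float64(0.141)), (159, np.float64(0.141), np.float64(0.127)), (160, np.float64(0.127), np.float64(0.115)), (232, np.float64(0.105), np.float64(0.063))]
  block top z 0.12 3760
w6 handle top tool z -0.0424 x extent of top -0.0125 0.0111 rows 248 334
  steps [(154, np.float64(0.188), np.float64(0.176)), (180, np.float64(0.186), np.float64(0.116)), (232, np.float64(0.086), np.float64(0.063)), (248, np.float64(0.029), np.float64(0.003)), (405, np.float64(0.113), np.float64(-0.106))]
  block top z 0.1199 3509
w7 handle top tool z -0.0423 x extent of top -0.0121 0.0109 rows 248 333
  steps [(155, np.float64(0.163), np.float64(0.15)), (184, np.float64(0.16), np.float64(0.088)), (248, np.float64(0.029), np.float64(0.003)), (405, np.float64(0.091), np.float64(-0.106))]
  block top z 0.1182 3957
```

No slip in the grip, and the block is down only 1.8 mm (about 6 N). The bushing is yielding, so I continue.

Call:
jog_arm(newtons=80, steps=[{"delta_rot":[0,0,0],"linear":[0,0,0.001],"grip":0.02},{"delta_rot":[0,0,0],"linear":[0,0,0.001],"grip":0.02},{"delta_rot":[0,0,0],"linear":[0,0,0.001],"grip":0.02},{"delta_rot":[0,0,0],"linear":[0,0,0],"grip":0.02}])

```text
t: 9.55
tool_pos: [0.5404, 0.183, 0.1681]
tool_rot: [0.485, 3.103, 0.001]
contact_force: [0.3, -0.3, 4.6]
opening: 0.0228
grip_force: 78.4
```

Call:
jog_arm(newtons=80, steps=[{"delta_rot":[0,0,0],"linear":[0,0,0.001],"grip":0.02},{"delta_rot":[0,0,0],"linear":[0,0,0.001],"grip":0.02},{"delta_rot":[0,0,0],"linear":[0,0,0],"grip":0.02}])

```text
t: 9.85
tool_pos: [0.5403, 0.1831, 0.166]
tool_rot: [0.485, 3.103, 0.001]
contact_force: [-0.1, -0.5, 4.4]
opening: 0.0231
grip_force: 78.4
```

Call:
jog_arm(newtons=80, steps=[{"delta_rot":[0,0,0],"linear":[0,0,0.001],"grip":0.02},{"delta_rot":[0,0,0],"linear":[0,0,0.001],"grip":0.02},{"delta_rot":[0,0,0],"linear":[0,0,0.001],"grip":0.02},{"delta_rot":[0,0,0],"linear":[0,0,0.001],"grip":0.02},{"delta_rot":[0,0,0],"linear":[0,0,0.001],"grip":0.02}])

```text
t: 10.35
tool_pos: [0.5388, 0.1827, 0.1587]
tool_rot: [-0.484, -3.101, 0.002]
contact_force: [0.5, -0.2, -0.8]
opening: 0.0226
grip_force: 78.6
```

Call:
jog_arm(newtons=80, steps=[{"delta_rot":[0,0,0],"linear":[0,0,0.001],"grip":0.02},{"delta_rot":[0,0,0],"linear":[0,0,0.001],"grip":0.02},{"delta_rot":[0,0,0],"linear":[0,0,0.001],"grip":0.02},{"delta_rot":[0,0,0],"linear":[0,0,0.001],"grip":0.02},{"delta_rot":[0,0,0],"linear":[0,0,0],"grip":0.02}])

```text
t: 10.85
tool_pos: [0.5399, 0.1829, 0.1565]
tool_rot: [-0.485, -3.104, 0.0]
contact_force: [-0.0, -0.5, -1.4]
opening: 0.0228
grip_force: 78.6
```

The force released, so the bushing has dropped. I'll continue to 40 mm or more below the block's top to make sure.

Call:
jog_arm(newtons=80, steps=[{"delta_rot":[0,0,0],"linear":[0,0,0.0015],"grip":0.02},{"delta_rot":[0,0,0],"linear":[0,0,0.0015],"grip":0.02},{"delta_rot":[0,0,0],"linear":[0,0,0.0015],"grip":0.02},{"delta_rot":[0,0,0],"linear":[0,0,0.0015],"grip":0.02},{"delta_rot":[0,0,0],"linear":[0,0,0.0015],"grip":0.02},{"delta_rot":[0,0,0],"linear":[0,0,0.0015],"grip":0.02},{"delta_rot":[0,0,0],"linear":[0,0,0.0015],"grip":0.02},{"delta_rot":[0,0,0],"linear":[0,0,0],"grip":0.02}])

```text
t: 11.65
tool_pos: [0.5399, 0.1829, 0.1458]
tool_rot: [-0.485, -3.103, 0.0]
contact_force: [0.1, -0.1, -0.3]
opening: 0.0227
grip_force: 78.6
```

```bash
python3 w.py w8; python3 chk.py w8; python3 - <<'E'
from h import *
im,d,K,T=grab("scene"); save("s2.png",im)
E
```

```text
11.7 [0.53997895 0.18291833 0.1460185 ] [-4.84658507e-01 -3.10369677e+00  2.13202267e-04] [ 0.2  -0.04  1.8  -0.    1.38 -1.06] [ 1.18849385  0.30835048 -1.53315641] cam [0.46995241 0.20581334 0.31916672]
w8 handle top tool z -0.0422 x extent of top -0.0124 0.011 rows 232 333
  steps [(191, np.float64(0.135), np.float64(0.063)), (248, np.float64(0.029), np.float64(0.003)), (405, np.float64(0.09), np.float64(-0.106))]
  block top z 0.1201 4553
```

Call:
jog_arm(newtons=80, steps=[{"delta_rot":[0,0,0],"linear":[0,0,-0.005],"grip":0.02},{"delta_rot":[0,0,0],"linear":[0,0,-0.008],"grip":0.02},{"delta_rot":[0,0,0],"linear":[0,0,-0.01],"grip":0.02},{"delta_rot":[0,0,0],"linear":[0,0,-0.01],"grip":0.02},{"delta_rot":[0,0,0],"linear":[0,0,-0.01],"grip":0.02},{"delta_rot":[0,0,0],"linear":[0,0,-0.01],"grip":0.02},{"delta_rot":[0,0,0],"linear":[0,0,-0.012],"grip":0.02},{"delta_rot":[0,0,0],"linear":[0,0,-0.012],"grip":0.02},{"delta_rot":[0,0,0],"linear":[0,0,-0.006],"grip":0.02},{"delta_rot":[0,0,0],"linear":[0,0,0],"grip":0.02}])

```text
t: 12.75
tool_pos: [0.5408, 0.1831, 0.2309]
tool_rot: [0.484, 3.102, 0.001]
contact_force: [-0.1, 0.6, -1.4]
opening: 0.0229
grip_force: 78.6
```

```bash
python3 w.py w9; python3 - <<'E'
from h import *
o=ctrl.get_obs(); print(to([.489,-.1047,.229]))
z=np.load("/tmp/w9.npz"); im,d,K,T=[z[k] for k in("im","d","K","T")]
cv2.imwrite("pics/m4.png",cv2.resize(im[100:340,160:480][...,::-1],(800,600)))
s,_,K,T=grab("scene"); hs=cv2.cvtColor(s,cv2.COLOR_RGB2HSV)
# white bushing in the tray seen in scene: bright low-saturation blob among cork
roi=(slice(180,240),slice(205,280)); m=((hs[...,1]<60)&(hs[...,2]>170)).astype(np.uint8)[roi]
k,l,st,ce=cv2.connectedComponentsWithStats(m); print([(x.tolist(),(c+[205,180]).round(1)) for x,c in zip(st[1:],ce[1:]) if x[4]>8])
cv2.imwrite("pics/s3.png",cv2.resize(s[140:260,180:300][...,::-1],None,fx=4.5,fy=4.5,interpolation=cv2.INTER_CUBIC))
E
```

```text
12.8 [0.54033432 0.18298214 0.22979894] [4.84565574e-01 3.10308096e+00 4.79400906e-04] [ 0.2  -0.09  1.71 -0.    1.53 -1.06] [-0.25187436 -0.63201965 -1.07736181] cam [0.47033888 0.20588696 0.40398359]
[-0.0388 -0.2896  0.0007]
[]
```

View pics/s3.png

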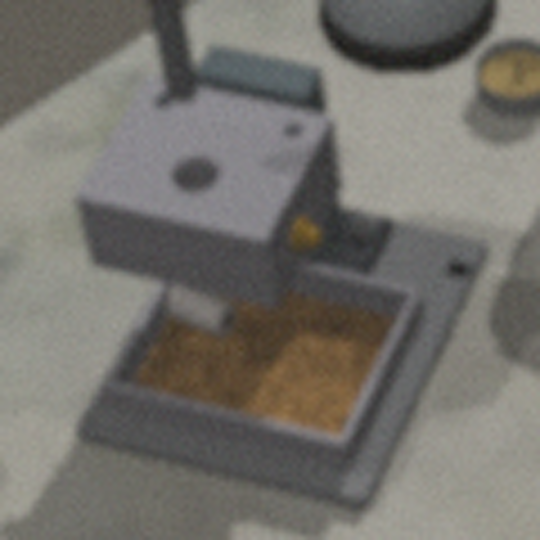

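The scene crop shows the bore empty and the white bushing lying in the tray at crop (200,305). Returning to the rest now.

Call:
jog_arm(newtons=80, steps=[{"delta_rot":[0,0,0],"linear":[-0.004,-0.03,0],"grip":0.02},{"delta_rot":[0,0,0],"linear":[-0.0045,-0.034,0],"grip":0.02},{"delta_rot":[0,0,0],"linear":[-0.0045,-0.034,0],"grip":0.02},{"delta_rot":[0,0,0],"linear":[-0.0045,-0.034,0],"grip":0.02},{"delta_rot":[0,0,0],"linear":[-0.0045,-0.034,0],"grip":0.02},{"delta_rot":[0,0,0],"linear":[-0.0045,-0.034,0],"grip":0.02},{"delta_rot":[0,0,0],"linear":[-0.0045,-0.034,0],"grip":0.02},{"delta_rot":[0,0,0],"linear":[-0.0045,-0.034,0],"grip":0.02},{"delta_rot":[0,0,0],"linear":[-0.0033,-0.0216,0],"grip":0.02},{"delta_rot":[0,0,0],"linear":[0,0,0],"grip":0.02}])

```text
t: 13.85
tool_pos: [0.4879, -0.1068, 0.2282]
tool_rot: [-0.49, -3.101, 0.001]
contact_force: [0.2, 0.9, -0.8]
opening: 0.0228
grip_force: 78.9
```

```bash
python3 w.py w10; python3 - <<'E'
from h import *
o=ctrl.get_obs(); print("to",to([.489,-.1047,.229]))
z=np.load("/tmp/w10.npz"); im,d,K,T=[z[k] for k in("im","d","K","T")]
g=cv2.cvtColor(im,cv2.COLOR_RGB2GRAY); s=g[185:228,290:345]; m=(s<np.percentile(s,50)*.5).astype(np.uint8)
k,l,st,ce=cv2.connectedComponentsWithStats(m)
for i in range(1,k):
    if st[i,4]>30: p=ce[i]+[290,185]; q=ray(p,.07,K,T); print("resthole",st[i],p,q,to([q[0],q[1],.229]))
w=cloud(d,K,T); m=(w[...,2]>.066)&(w[...,2]<.074)&(abs(w[...,0]-.489)<.05)&(abs(w[...,1]+.1047)<.05)
m&=False|True; P=w[m]; r=cv2.minAreaRect(P[:,:2].astype(np.float32)); print(r)
E
```

```text
13.9 [ 0.48814183 -0.10540146  0.22828366] [-4.88272655e-01 -3.10183627e+00 -1.07048841e-03] [-0.36 -0.27  1.86  0.    1.55 -1.62] [-0.03599823  0.07300895 -1.85623436] cam [ 0.41819664 -0.0835774   0.40160229]
to [-0.0006  0.0009 -0.0007]
resthole [ 0  0 10  8 35] [293.48571429 187.57142857] [ 0.45912947 -0.12152435  0.07      ] [ 0.0227 -0.0243 -0.0007]
resthole [ 22  20  16  14 165] [319.39393939 211.55757576] [ 0.48969375 -0.10476653  0.07      ] [-0.0013  0.0011 -0.0007]
((0.4899447560310364, -0.10488031059503555), (0.06443056464195251, 0.06412017345428467), 19.01399803161621)
```

Call:
jog_arm(newtons=80, steps=[{"delta_rot":[0,0,0],"linear":[-0.0005,0.0003,0.01],"grip":0.02},{"delta_rot":[0,0,0],"linear":[0,0,0.015],"grip":0.02},{"delta_rot":[0,0,0],"linear":[0,0,0.02],"grip":0.02},{"delta_rot":[0,0,0],"linear":[0,0,0.02],"grip":0.02},{"delta_rot":[0,0,0],"linear":[0,0,0.01],"grip":0.02},{"delta_rot":[0,0,0],"linear":[0,0,0.005],"grip":0.02},{"delta_rot":[0,0,0],"linear":[0,0,0],"grip":0.02},{"delta_rot":[0,0,0],"linear":[0,0,0],"grip":0.02}])

```text
t: 14.7
tool_pos: [0.4899, -0.1046, 0.15]
tool_rot: [0.484, 3.103, -0.0]
contact_force: [0.8, -0.8, -2.0]
opening: 0.0229
grip_force: 78.9
```

```bash
python3 - <<'E'
from h import *
o=ctrl.get_obs(); print(o["tool_pos"],o["tool_rot"],o["contact_force"],"to",to([.489,-.1047,.13]))
E
```

```text
[ 0.48987352 -0.1045512   0.14999314] [ 4.83868621e-01  3.10278103e+00 -4.00091116e-04] [ 0.80446867 -0.78968443 -2.04737425] to [ 0.0008 -0.0004  0.02  ]
```

Call:
jog_arm(newtons=80, steps=[{"delta_rot":[0,0,0],"linear":[0.0004,0,0.003],"grip":0.02},{"delta_rot":[0,0,0],"linear":[0,0,0.003],"grip":0.02},{"delta_rot":[0,0,0],"linear":[0,0,0.003],"grip":0.02},{"delta_rot":[0,0,0],"linear":[0,0,0.003],"grip":0.02},{"delta_rot":[0,0,0],"linear":[0,0,0.003],"grip":0.02},{"delta_rot":[0,0,0],"linear":[0,0,0.003],"grip":0.02},{"delta_rot":[0,0,0],"linear":[0,0,0],"grip":0.02}])

```text
t: 15.4
tool_pos: [0.4885, -0.1043, 0.1305]
tool_rot: [-0.485, -3.103, -0.0]
contact_force: [-0.1, 0.2, -1.4]
opening: 0.0229
grip_force: 78.9
```

In the hole with no force, so I go on down (home TCP is about 0.077).

Call:
jog_arm(newtons=80, steps=[{"delta_rot":[0,0,0],"linear":[0,0,0.006],"grip":0.02},{"delta_rot":[0,0,0],"linear":[0,0,0.008],"grip":0.02},{"delta_rot":[0,0,0],"linear":[0,0,0.008],"grip":0.02},{"delta_rot":[0,0,0],"linear":[0,0,0.008],"grip":0.02},{"delta_rot":[0,0,0],"linear":[0,0,0.008],"grip":0.02},{"delta_rot":[0,0,0],"linear":[0,0,0.008],"grip":0.02},{"delta_rot":[0,0,0],"linear":[0,0,0.003],"grip":0.02},{"delta_rot":[0,0,0],"linear":[0,0,0.002],"grip":0.02},{"delta_rot":[0,0,0],"linear":[0,0,0],"grip":0.02}])

```text
t: 16.3
tool_pos: [0.4889, -0.1045, 0.0801]
tool_rot: [-0.485, -3.104, -0.0]
contact_force: [0.6, 0.1, -0.8]
opening: 0.023
grip_force: 78.9
```

Call:
jog_arm(newtons=80, steps=[{"delta_rot":[0,0,0],"linear":[0,0,0.001],"grip":0.02},{"delta_rot":[0,0,0],"linear":[0,0,0.001],"grip":0.02},{"delta_rot":[0,0,0],"linear":[0,0,0.0005],"grip":0.02},{"delta_rot":[0,0,0],"linear":[0,0,0],"grip":0.02}])

```text
t: 16.7
tool_pos: [0.489, -0.1045, 0.0778]
tool_rot: [0.485, 3.104, -0.0]
contact_force: [0.1, -0.6, -1.5]
opening: 0.0228
grip_force: 78.9
```

Call:
jog_arm(newtons=60, steps=[{"delta_rot":[0,0,0],"linear":[0,0,0],"grip":0.035},{"delta_rot":[0,0,0],"linear":[0,0,0],"grip":0.05},{"delta_rot":[0,0,0],"linear":[0,0,0],"grip":0.085},{"delta_rot":[0,0,0],"linear":[0,0,0],"grip":0.085},{"delta_rot":[0,0,0],"linear":[0,0,0],"grip":0.085},{"delta_rot":[0,0,0],"linear":[0,0,0],"grip":0.085}])

```text
t: 17.3
tool_pos: [0.489, -0.1045, 0.0778]
tool_rot: [0.485, 3.104, -0.0]
contact_force: [0.3, -0.2, -0.3]
opening: 0.0847
grip_force: 0.0
```

Call:
jog_arm(newtons=60, steps=[{"delta_rot":[0,0,0],"linear":[0,0,-0.01],"grip":0.085},{"delta_rot":[0,0,0],"linear":[0,0,-0.02],"grip":0.085},{"delta_rot":[0,0,0],"linear":[0,0,-0.03],"grip":0.085},{"delta_rot":[0,0,0],"linear":[0,0,-0.03],"grip":0.085},{"delta_rot":[0,0,0],"linear":[0,0,-0.03],"grip":0.085},{"delta_rot":[0,0,0],"linear":[0,0,0],"grip":0.085},{"delta_rot":[0,0,0],"linear":[0,0,0],"grip":0.085}])

```text
t: 18.0
tool_pos: [0.4895, -0.1047, 0.1992]
tool_rot: [0.484, 3.102, -0.001]
contact_force: [-0.8, 0.6, -0.2]
opening: 0.0853
grip_force: 0.0
```

```bash
python3 w.py w11; python3 rest.py w11; python3 - <<'E'
from h import *
a=np.load("/tmp/top.npz"); w0=cloud(a["d"],a["K"],a["T"]); im,d,K,T=grab("top"); w=cloud(d,K,T)
for nm,(u0,u1,v0,v1),(p,q) in [("spice",(290,335,315,365),(.085,.11)),("jam",(225,280,130,180),(.07,.095)),("tan",(335,385,130,205),(.022,.042))]:
    f=lambda W:(lambda S:S[(S[...,2]>p)&(S[...,2]<q)].mean(0).round(4))(W[v0:v1,u0:u1]); print(nm,f(w0),f(w))
E
```

```text
18.05 [ 0.48872462 -0.10435478  0.19759651] [-4.84623270e-01 -3.10382938e+00 -8.44426869e-05] [-0.36 -0.25  1.9   0.    1.49 -1.62] [ 0.34265648  0.35046945 -0.60474784] cam [ 0.41904485 -0.08161416  0.37228314]
rest 3732
[ 0.48532702 -0.10378406  0.07017325] 0.07017687061925845 ((0.48989593982696533, -0.1050085797905922), (0.06451580673456192, 0.06438358128070831), 19.152673721313477) 
 px [167 268] [262 365]
handle 954
[ 0.48822226 -0.1039699   0.11675525] 0.1179004973910654 ((0.48991015553474426, -0.10466489940881729), (0.026946263387799263, 0.026410920545458794), 63.40228271484375) 
 px [212 300] [246 334]
spice [0.3588 0.0167 0.0974] [0.3596 0.0187 0.0976]
jam [0.7378 0.1356 0.0828] [0.7379 0.1356 0.0826]
tan [ 0.7173 -0.0883  0.0316] [ 0.7176 -0.0882  0.0316]
```

```bash
python3 -c "
from station import ctrl
print(ctrl.finish_job())"
```

```text
the job is handed in; nothing more can be done
None
```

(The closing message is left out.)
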